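# Close the finished unit, send the other to rework

## Task

Two alarm units stand open on the bench: one has its black sounder fitted, the other still has a red dust plug in the socket. Set the one with the red plug, upright and with its plug in place, down in the red rework tray without dropping it, and close the one with the sounder with the blue cover: press it straight down until both clips have snapped and it sits fully home. Leave the closed unit standing upright where it was (a few centimetres do not matter), never snap the cover onto the wrong unit, and leave everything else on the bench alone.

Things in the scene. Friction and masses are not known exactly. Their poses are not given: they have to be found in the camera images.
- housing_a_mid (a point): Unit A: loose white open-topped housing, 80 (x) x 56 (y) x 34 mm high, walls and floor 4 mm, 0.16 kg, green circuit board inside with a round socket at its centre; stands on the bench. Point at its centre, 17 mm above its underside; x along its length, z up. Grip it across the plain y sides. Left/right place and contents vary.
- housing_b_mid (a point): Unit B: exactly like unit A; its point and axes too. On each short (x) end of both a lip 30 mm wide sticks out 4 mm, 24 to 30 mm above the underside (88 mm over the lips), for the cover's clips; the top is open.
- sounder_mid (a point): black sounder, a loose disc 20 mm across and 12 mm high with a brass centre, about 12 g, standing in the socket of one of the two housings (which one varies); point at its centre, 6 mm below its housing's centre point.
- plug_mid (a point): red dust plug, a loose disc 20 mm across and 12 mm high, about 12 g, in the socket of the other housing; point at its centre, 6 mm below its housing's centre point.
- cover_ridge (a point): blue cover, loose, 0.08 kg, right way up on the bench on four 22 mm legs: plate 89 (x) x 56 (y) x 3 mm with a grip ridge 60 (x) x 18 (y) x 26 mm high on top, gripped across y. Point at the ridge's centre: 13 mm above the plate's top, 38 mm above the bench at first; z up. Fits either way round (half a turn). Fully home, the plate on the rim, it is 33 mm above the unit's centre point.
- clip_p (a joint): sprung clip arm at the cover's +x end (rad): 0 at rest, grows as it bends outward to about 0.3 over the lip, back near 0 once snapped. Arms 24 mm wide, reach 20 mm below the plate, hooks inward, 96 mm over both. Legs (6 mm thick, round ends) go inside the unit's corners with 1.3 mm clearance, entering with the cover's point 55 mm above the unit's; hooks meet the lips at about 45 mm.
- clip_n (a joint): the same clip arm at the cover's -x end (rad). Pressing both over the lips takes about 7 to 18 N in all, straight down over the middle of the cover.
- rework_tray: fixed red open tray, 180 x 180 x 40 mm high, walls and floor 4 mm (inside 172 x 172 mm); origin at the centre of its underside, on the bench; x and y along its sides.
- spool_mid (a point): bystander, to be left alone: grey solder spool, 56 mm across, 44 mm high; point at its centre.
- flux_jar_mid (a point): bystander, to be left alone: amber glass jar with black cap, 44 mm across, 50 mm high; point at its centre.
- meter_mid (a point): bystander, to be left alone: grey hand-held meter lying flat, 130 (x) x 75 (y) x 32 mm; point at its centre.
- relay_mid (a point): bystander, to be left alone: small dark relay block, 30 (x) x 22 (y) x 24 mm; point at its centre.
- heatsink_mid (a point): bystander, to be left alone: aluminium finned heat sink, 50 x 50 x 28 mm; point at its centre.
- screwdriver_grip (a point): bystander, to be left alone: green-handled screwdriver lying along its x, 160 mm long; point in its handle.
- brush_grip (a point): bystander, to be left alone: small brush lying along its x, 150 mm long; point in its handle.
Mind the look-alikes: they are no part of the job. What is shaped like the part that bears housing_b_mid but yellow is not meant.

How it is judged:
At the end, for the whole second after the job is handed in: Sounder unit upright on the bench, moved < 50 mm, cover home on it (30 to 35.5 mm above its centre point, 4 mm sideways, 0.05 rad tilt, 0.06 yaw); plug unit upright (0.08 rad) on the tray floor, centre within 70 mm of the tray's along each side; sounder and plug in their sockets; all at rest (((distance between sounder_mid and housing_a_mid below 0.012 m and distance between plug_mid and housing_b_mid below 0.012 m and (horizontal distance between cover_ridge and housing_a_mid below 0.004 m and z of cover_ridge in the frame of housing_a_mid between 0.03 and 0.0355 m and angle between the z axis of cover_ridge and the z axis of housing_a_mid, either way round below 0.05 rad and angle between the x axis of cover_ridge and the x axis of housing_a_mid, either way round below 0.06 rad) and height (world z) of housing_a_mid below 0.02 m and angle between housing_a_mid's own z axis and vertical below 0.05 rad and distance of housing_a_mid from where it was at the start of the episode below 0.05 m and x of housing_b_mid in the frame of rework_tray between -0.07 and 0.07 m and y of housing_b_mid in the frame of rework_tray between -0.07 and 0.07 m and z of housing_b_mid in the frame of rework_tray below 0.025 m and angle between housing_b_mid's own z axis and vertical below 0.08 rad) or (distance between sounder_mid and housing_b_mid below 0.012 m and distance between plug_mid and housing_a_mid below 0.012 m and (horizontal distance between cover_ridge and housing_b_mid below 0.004 m and z of cover_ridge in the frame of housing_b_mid between 0.03 and 0.0355 m and angle between the z axis of cover_ridge and the z axis of housing_b_mid, either way round below 0.05 rad and angle between the x axis of cover_ridge and the x axis of housing_b_mid, either way round below 0.06 rad) and height (world z) of housing_b_mid below 0.02 m and angle between housing_b_mid's own z axis and vertical below 0.05 rad and distance of housing_b_mid from where it was at the start of the episode below 0.05 m and x of housing_a_mid in the frame of rework_tray between -0.07 and 0.07 m and y of housing_a_mid in the frame of rework_tray between -0.07 and 0.07 m and z of housing_a_mid in the frame of rework_tray below 0.025 m and angle between housing_a_mid's own z axis and vertical below 0.08 rad)) and linear speed of each of housing_a, housing_b, cover below 0.02 m/s); the robot touches nothing.
It fails at once if the cover is snapped onto the housing with the red plug ((distance between plug_mid and housing_a_mid below 0.012 m and (horizontal distance between cover_ridge and housing_a_mid below 0.004 m and z of cover_ridge in the frame of housing_a_mid between 0.03 and 0.0355 m and angle between the z axis of cover_ridge and the z axis of housing_a_mid, either way round below 0.05 rad and angle between the x axis of cover_ridge and the x axis of housing_a_mid, either way round below 0.06 rad)) or (distance between plug_mid and housing_b_mid below 0.012 m and (horizontal distance between cover_ridge and housing_b_mid below 0.004 m and z of cover_ridge in the frame of housing_b_mid between 0.03 and 0.0355 m and angle between the z axis of cover_ridge and the z axis of housing_b_mid, either way round below 0.05 rad and angle between the x axis of cover_ridge and the x axis of housing_b_mid, either way round below 0.06 rad))).
It fails at once if a housing or the cover is dropped or thrown (faster than 0.5 m/s while no finger touches it) ((linear speed of housing_a above 0.5 m/s and contact force between housing_a and the fingers below 0.05 N) or (linear speed of housing_b above 0.5 m/s and contact force between housing_b and the fingers below 0.05 N) or (linear speed of cover above 0.5 m/s and contact force between cover and the fingers below 0.05 N)).
It fails at once if another thing on the bench is pushed more than 30 mm (distance of any of spool_mid, flux_jar_mid, meter_mid, relay_mid, heatsink_mid, screwdriver_grip, brush_grip from where it was at the start of the episode above 0.03 m).
It also fails if it takes over 66 s, if anything falls off the work surface, if the arm or the gripper's body presses on something with over 40 N, if the wrist force passes 120 N, or if a joint passes its speed limit or range.

## Robot

A 6-joint arm with a two-finger parallel gripper is mounted at the origin on the work surface. World frame = base frame: x ahead of the robot, y to its left, z up, the work surface at z = 0. Lengths are in m, angles in rad, forces in N, time in s.
With the tool pointing down it reaches from about 0.3 to 1 m from the base axis. Payload 5.1 kg.
Tool frame: the origin (TCP) lies at the very end of the fingers, on their centre line; the grasp point (between the pads) lies 19 mm behind it; y points along the fingers, x is the direction in which the jaws open and shut, and the axes are right-handed (so a half turn about y gives the same grasp; the last joint's range is limited). The gripper opens to 95 mm and grips with 3 to 60 N. Pads are 20 mm wide; open, the fingers measure 119 mm over their backs; the gripper's body (75 mm by 180 mm) begins 59 mm behind the grasp point.
Start: joints at [-1.249, 0.124, 1.65, -0, 1.367, -0.083], TCP at [0.256, -0.597, 0.215] pointing down, gripper open.
Joint ranges: [-2.61, 2.61], [-1.02, 2.33], [0.03, 2.71], [-1.35, 4.49], [0.32, 2.68], [-2.91, 2.91]. Speed limits (rad/s): [2.57, 2.57, 3.14, 3.14, 3.14, 3.14].

## Interface

Orientations are given as a unit quaternion [x, y, z, w].
In Python, from workcell import ctrl gives the robot as it stands. The module is installed in compiled form; this text tells all that it offers.
- The arm moves only by the tool apply_moves, never from a script. Its argument "plan" is a list of rows, each an object of numbers: "hand": the opening, from 0 (shut) to 1 (fully open); "tx", "ty", "tz": the shift along the tool's x, y, z each as a share of 20 mm, from -1 to 1; "wx", "wy", "wz": the turn, a rotation vector about the tool's x, y, z each as a share of 45 degrees, from -1 to 1. In form: [{"hand": .., "tx": .., "ty": .., "tz": .., "wx": .., "wy": .., "wz": ..}, ...]. A call has exactly 5 rows; each row shifts and turns the commanded pose from where the row before left it, along the tool's axes as they then stand; what a row does not reach is not made up. A row lasts 1/10 s, in which the tool goes at most 50 mm and 8.59 degrees, less where a joint would pass 70% of its speed; a pose out of reach is approached as far as the arm can. A call with a number of a shift or a turn outside -1 to 1 is refused whole. A call with a gripper value outside its range is refused whole. The fingers move at their own pace and stop on an object; the grip force is fixed at half the most. Time passes only in rows, so rows that do not move let the fingers close, or fill a call up. It gives the time, the measured TCP pose, the force and the opening at its end, in the units of the state.
- ctrl.observe(): the state, without advancing time (a new reading comes with each control period).
- ctrl.camera(name): name is "scene" or "top"; returns a dict with "color" (480x640x3 uint8, red, green, blue), "K" (3x3 intrinsics, pixels), "D" ([k1, k2, p1, p2, k3] as OpenCV has them; the pictures are not rectified), "origin" and "rotation" of the camera in the world. Camera axes: x right, y up, looking along -z (the intrinsics and any distortion apply to the point x, -y, -z); pixel columns grow to the right and rows downward; lengths in m; the calibration is good to about 2 mm. A picture is of the moment at which its call begins. There is no depth.
- ctrl.sign_off(): hands the job in, once; it reports no verdict.
The state is a dict: "t": time; "joints": joint angles; "joint_velocities": joint speeds; "joint_efforts": joint torques, N m; "position": TCP position; "ee_rot": TCP orientation; "wrist_force": force on the tool from outside, world axes, zero at the start; "moment": the same for the moment, N m; "opening": finger opening in m.
Only numpy, scipy, OpenCV 4.12 (cv2) and the standard library are available. Lean on these libraries where they do the work, as an engineer would, in place of code of your own. Each camera call takes 0.05 s, during which the arm holds its last target.

## Working session

There is one attempt and no reset: what is moved stays moved. The work goes in short steps, Python scripts to look and compute and a tool call to move; the robot and the scene stay as the last step left them, time stands still between calls to the robot, and variables do not carry over. Pictures are saved under pics/ and viewed, and the job is handed in when it is done.

Besides the shell and the picture viewer there is one more tool, called after "Emit:" by a JSON object that holds its "fn" and its "kwargs". apply_moves: Moves the arm, as the interface text tells. Its arguments: {"type":"object","properties":{"plan":{"type":"array"}},"required":["plan"]}

```bash
mkdir -p pics; python3 - <<'E'
from workcell import ctrl
import cv2,numpy as np
s=ctrl.observe()
for k,v in s.items(): print(k,np.round(v,4))
for n in("scene","top"):
    c=ctrl.camera(n); cv2.imwrite(f"pics/{n}0.png",c["color"][:,:,::-1])
    print(n,c["K"],c["D"],c["origin"],c["rotation"])
E
```

```text
t 0.0
joints [-1.2486  0.1245  1.6516  0.      1.3675 -0.0826]
joint_velocities [-0.0005  0.0002 -0.0015 -0.0005 -0.0004  0.0014]
joint_efforts [ 1.10000e-03 -4.17601e+01 -3.59929e+01  7.76000e-02  4.92000e-02
 -2.00000e-04]
position [ 0.2558 -0.5969  0.2134]
ee_rot [-0.5898  0.3899 -0.3887  0.5907]
wrist_force [ 0.0245  0.836  -0.3201]
moment [-0.0014  0.0406 -0.0139]
opening 0.0952
scene [[542.86141708   0.         310.8742216 ]
 [  0.         542.86141708 235.36924884]
 [  0.           0.           1.        ]] [0.03519686 0.         0.         0.         0.        ] [ 1.29183426 -0.00479285  0.78641365] [0.27796216 0.26502032 0.65189354 0.65386243]
top [[529.69056479   0.         314.7664373 ]
 [  0.         529.69056479 246.24129369]
 [  0.           0.           1.        ]] [-0.07954124  0.          0.          0.          0.        ] [0.35129207 0.00850524 1.19191859] [-0.04825034  0.06723412  0.71097904 -0.69832677]
```

View pics/scene0.png

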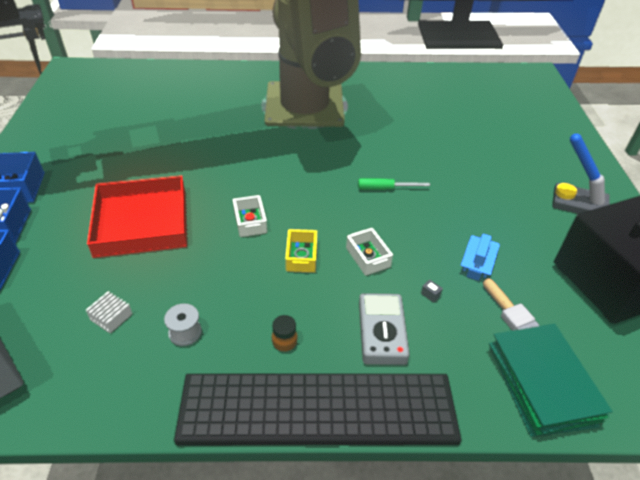

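View pics/top0.png

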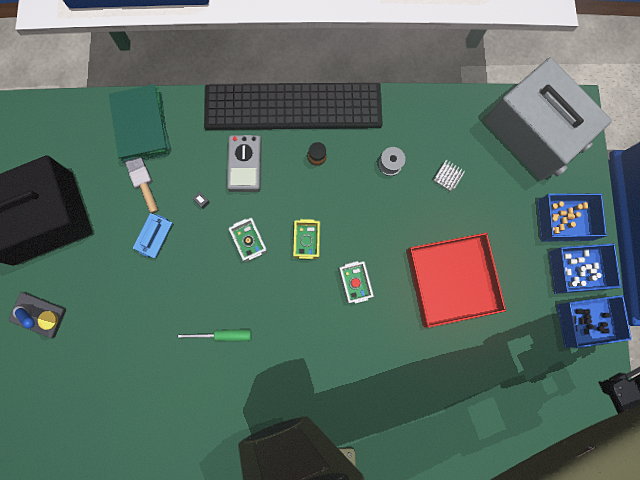

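The top and scene views show the plug unit (white, red disc) at top px (356,283), the sounder unit at (248,240), a yellow decoy at (307,240), the cover at (153,236), and the tray at (457,280). Next I'll look at enlarged crops.

```bash
cat > h.py <<'E'
import numpy as np,cv2
from scipy.spatial.transform import Rotation as R
K={'scene':np.array([[542.86141708,0,310.8742216],[0,542.86141708,235.36924884],[0,0,1]]),'top':np.array([[529.69056479,0,314.7664373],[0,529.69056479,246.24129369],[0,0,1]])}
D={'scene':np.array([0.03519686,0,0,0,0]),'top':np.array([-0.07954124,0,0,0,0])}
O={'scene':np.array([1.29183426,-0.00479285,0.78641365]),'top':np.array([0.35129207,0.00850524,1.19191859])}
Q={'scene':R.from_quat([0.27796216,0.26502032,0.65189354,0.65386243]),'top':R.from_quat([-0.04825034,0.06723412,0.71097904,-0.69832677])}
F=np.diag([1.,-1,-1])
def proj(n,P):
    c=Q[n].inv().apply(np.atleast_2d(P)-O[n])@F
    return cv2.projectPoints(c,np.zeros(3),np.zeros(3),K[n],D[n])[0][:,0]
def ray(n,uv):
    u=cv2.undistortPoints(np.array(uv,float).reshape(-1,1,2),K[n],D[n])[:,0]
    d=np.c_[u,np.ones(len(u))]@F
    return Q[n].apply(d)
def at(n,uv,z):
    d=ray(n,uv); return O[n]+d*((z-O[n][2])/d[:,2])[:,None]
def tri(uvs,uvt):
    d1=ray('scene',uvs);d2=ray('top',uvt);o=[]
    for a,b in zip(d1,d2):
        s=np.linalg.lstsq(np.c_[a,-b],O['top']-O['scene'],rcond=None)[0]
        p=O['scene']+a*s[0];q=O['top']+b*s[1];o.append(np.r_[(p+q)/2,np.linalg.norm(p-q)])
    return np.array(o)
def crop(f,u,v,w,h,k,out):
    im=cv2.imread(f)[v:v+h,u:u+w]; cv2.imwrite(out,cv2.resize(im,None,fx=k,fy=k,interpolation=cv2.INTER_CUBIC))
def mont(cs,out):
    # each (file,u,v) crop 66x50 at x6 =396x300, 2x2
    t=[]
    for f,u,v in cs:
        im=cv2.resize(cv2.imread(f)[v:v+50,u:u+66],(396,300),interpolation=cv2.INTER_CUBIC);t.append(im)
    while len(t)<4:t.append(np.zeros_like(t[0]))
    cv2.imwrite(out,np.vstack([np.hstack(t[:2]),np.hstack(t[2:])]))
E
python3 - <<'E'
from h import *
T='pics/top0.png';S='pics/scene0.png'
mont([(T,323,258),(T,215,215),(S,217,190),(S,337,225)],'pics/c1.png')
mont([(T,120,210),(S,447,230)],'pics/c2.png')
E
```

```text
(no output)
```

View pics/c1.png

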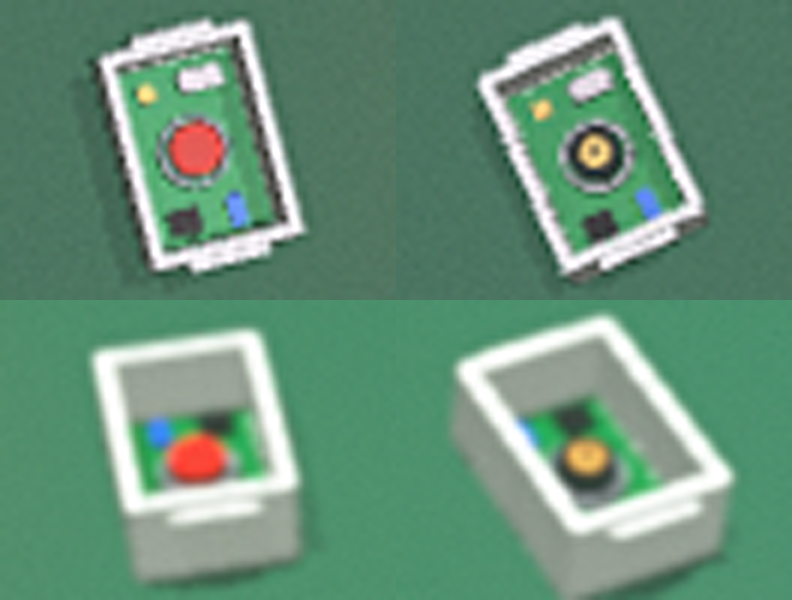

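View pics/c2.png

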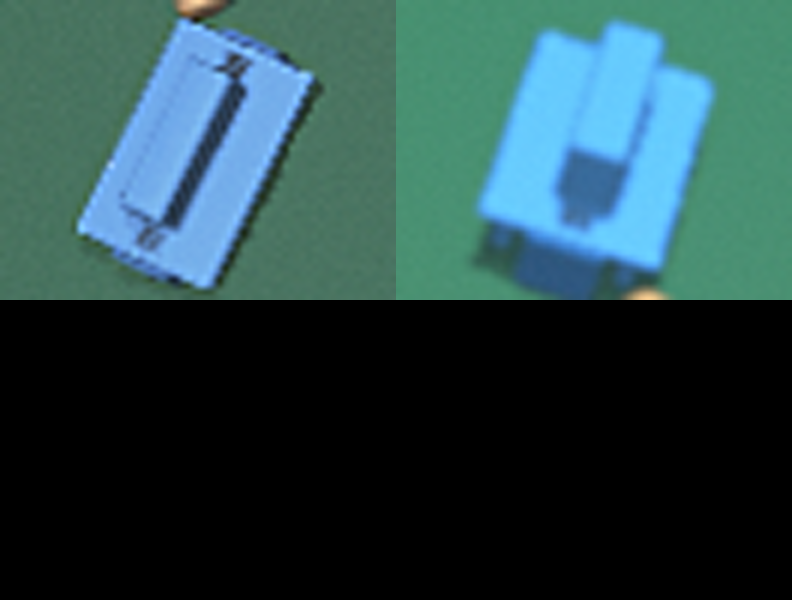

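```bash
cat > m.py <<'E'
from h import *
def run(name,t,to,s,so,L,W):
    t=np.array(t)/6+to;s=np.array(s)/6+so
    P=tri(s,t);print(name,np.round(P*1000,1).tolist())
    z=P[:,2].mean()
    c=P[:,:2].mean(0); d=(P[0]+P[1]-P[2]-P[3])[:2]; e=(P[0]+P[3]-P[1]-P[2])[:2]
    print(' centre',c.round(4),'z',z.round(4),'L,W',np.linalg.norm(d)/2,np.linalg.norm(e)/2,'yaw',np.degrees(np.arctan2(d[1],d[0])),np.degrees(np.arctan2(e[1],e[0]))-90)
    return P
if __name__=='__main__':
    o=-0.4
    run('plug',[(98,62),(243,20),(305,230),(155,270)],(323+o,258+o),[(300,180),(132,212),(93,52),(258,30)],(217+o,190+o),80,56)
    run('snd',[(84,80),(219,20),(309,208),(171,272)],(215+o,215+o),[(337,175),(184,230),(62,68),(212,18)],(337+o,225+o),80,56)
    run('cov',[(180,18),(316,77),(212,290),(78,232)],(120+o,210+o),[(264,268),(84,212),(149,30),(319,82)],(447+o,230+o),89,56)
    p=at('top',[(409,247),(487,233),(505,311),(428,327)],.04);print(p.round(3),p.mean(0))
    q=at('scene',[(182,178),(88,183),(90,253),(187,247)],.04);print(q.round(3),q.mean(0))
    q=at('scene',[(90,182),(92,253),(187,247),(184,178)],.04);print(q.round(3),q.mean(0))
E
python3 m.py
```

```text
plug [[492.5, -75.6, 35.9, 2.3], [507.3, -130.2, 34.8, 1.2], [429.4, -150.1, 37.3, 1.1], [416.0, -94.2, 36.4, 2.5]]
 centre [ 0.4613 -0.1125] z 0.0361 L,W 0.0795546664511971 0.05699279660339402 yaw 13.953106845007872 14.31255900837246
snd [[586.1, 167.7, 36.2, 3.5], [608.4, 117.7, 34.6, 3.1], [537.0, 84.1, 34.6, 2.1], [513.9, 135.1, 35.4, 2.7]]
 centre [0.5614 0.1262] z 0.0352 L,W 0.07907171323736802 0.05530179171436254 yaw 24.7647415496619 24.160655622760785
cov [[626.7, 347.5, 24.8, 1.7], [603.3, 296.0, 24.4, 2.7], [523.1, 333.2, 25.9, 4.1], [545.9, 384.3, 24.7, 3.7]]
 centre [0.5747 0.3402] z 0.025 L,W 0.08857379441131395 0.05622559049621965 yaw -24.663722520011042 -24.244770825052527
[[ 0.536 -0.234  0.04 ]
 [ 0.565 -0.413  0.04 ]
 [ 0.39  -0.441  0.04 ]
 [ 0.359 -0.267  0.04 ]] [ 0.46253481 -0.33880745  0.04      ]
[[ 0.367 -0.263  0.04 ]
 [ 0.386 -0.458  0.04 ]
 [ 0.59  -0.398  0.04 ]
 [ 0.574 -0.221  0.04 ]] [ 0.47944084 -0.33479229  0.04      ]
[[ 0.383 -0.454  0.04 ]
 [ 0.59  -0.394  0.04 ]
 [ 0.574 -0.221  0.04 ]
 [ 0.367 -0.259  0.04 ]] [ 0.4785765  -0.33199732  0.04      ]
```

```bash
cat > go.py <<'E'
from workcell import ctrl
from h import *
import sys
def go(x,y,z,jaw):
    """delta in tool axes to reach TCP x,y,z with jaw (tool x) yaw 'jaw' deg (mod 180), y down."""
    s=ctrl.observe(); r=R.from_quat(s['ee_rot']); p=np.array(s['position'])
    best=None
    for j in (jaw,jaw+180):
        c,n=np.cos(np.radians(j)),np.sin(np.radians(j))
        X=np.array([c,n,0]);Y=np.array([0,0,-1.]);Z=np.cross(X,Y)
        T=R.from_matrix(np.c_[X,Y,Z]); w=(r.inv()*T).as_rotvec()
        if best is None or np.linalg.norm(w)<np.linalg.norm(best[1]): best=(T,w)
    T,w=best; d=np.array([x,y,z])-p
    print('t',s['t'],'pos',p.round(4),'jawyaw',np.degrees(np.arctan2(*r.as_matrix()[1::-1,0])).round(2),'open',round(s['opening'],4),'F',np.round(s['wrist_force'],1),'j6',np.round(s['joints'][5],2))
    print('units start-tool',(r.inv().apply(d)/.02).round(2),'after turn',(T.inv().apply(d)/.02).round(2),'w45',(w/(np.pi/4)).round(3))
if __name__=='__main__': go(*map(float,sys.argv[1:5]))
E
python3 go.py .461 -.1125 .12 104; python3 -c "
from h import *
from workcell import ctrl
print(R.from_quat(ctrl.observe()['ee_rot']).as_matrix().round(3))
print(at('top',[(307,240),(317,150),(20,215),(92,230)],.03).round(3))"
```

```text
t 0.1 pos [ 0.2558 -0.5969  0.2135] jawyaw -66.81 open 0.0953 F [-0.5  0.8 -0.3] j6 -0.08
units start-tool [-18.21   4.71  18.97] after turn [-21.02   4.68  15.82] w45 [ 0.     0.204 -0.002]
[[ 0.394 -0.001  0.919]
 [-0.919  0.002  0.394]
 [-0.002 -1.     0.   ]]
[[ 0.557 -0.008  0.03 ]
 [ 0.767 -0.034  0.03 ]
 [ 0.625  0.644  0.03 ]
 [ 0.588  0.474  0.03 ]]
```

Emit:
{"fn": "apply_moves", "kwargs": {"plan": [{"hand":1,"tx":-0.9,"ty":0,"tz":0.8,"wx":0,"wy":0.1,"wz":0},{"hand":1,"tx":-1,"ty":0,"tz":0.8,"wx":0,"wy":0.104,"wz":0},{"hand":1,"tx":-1,"ty":0,"tz":0.8,"wx":0,"wy":0,"wz":0},{"hand":1,"tx":-1,"ty":0,"tz":0.8,"wx":0,"wy":0,"wz":0},{"hand":1,"tx":-1,"ty":0,"tz":0.8,"wx":0,"wy":0,"wz":0}]}}

```text
t: 0.6
position: [0.3045, -0.4794, 0.214]
ee_rot: [-0.557, 0.436, -0.435, 0.557]
wrist_force: [0.5, -0.3, -0.3]
opening: 0.0952
```

Emit:
{"fn": "apply_moves", "kwargs": {"plan": [{"hand":1,"tx":-1,"ty":0,"tz":0.8,"wx":0,"wy":0,"wz":0},{"hand":1,"tx":-1,"ty":0,"tz":0.8,"wx":0,"wy":0,"wz":0},{"hand":1,"tx":-1,"ty":0,"tz":0.8,"wx":0,"wy":0,"wz":0},{"hand":1,"tx":-1,"ty":0,"tz":0.8,"wx":0,"wy":0,"wz":0},{"hand":1,"tx":-1,"ty":0,"tz":0.8,"wx":0,"wy":0,"wz":0}]}}

```text
t: 1.1
position: [0.3579, -0.3631, 0.2141]
ee_rot: [-0.557, 0.436, -0.435, 0.557]
wrist_force: [-0.3, 0.2, -0.1]
opening: 0.0953
```

Emit:
{"fn": "apply_moves", "kwargs": {"plan": [{"hand":1,"tx":-1,"ty":0.5,"tz":0.8,"wx":0,"wy":0,"wz":0},{"hand":1,"tx":-1,"ty":0.5,"tz":0.8,"wx":0,"wy":0,"wz":0},{"hand":1,"tx":-1,"ty":0.5,"tz":0.8,"wx":0,"wy":0,"wz":0},{"hand":1,"tx":-1,"ty":0.5,"tz":0.8,"wx":0,"wy":0,"wz":0},{"hand":1,"tx":-1,"ty":0.5,"tz":0.8,"wx":0,"wy":0,"wz":0}]}}

```text
t: 1.6
position: [0.4112, -0.2467, 0.1639]
ee_rot: [-0.557, 0.435, -0.435, 0.557]
wrist_force: [0.2, 0.8, 0.0]
opening: 0.095
```

```bash
python3 go.py .461 -.1125 .12 104
```

```text
t 1.6 pos [ 0.4112 -0.2467  0.1639] jawyaw -75.99 open 0.095 F [0.2 0.8 0. ] j6 0.67
units start-tool [-5.91  2.19  4.04] after turn [-5.91  2.19  4.04] w45 [ 0.     0.    -0.001]
```

Emit:
{"fn": "apply_moves", "kwargs": {"plan": [{"hand":1,"tx":-1,"ty":0.2,"tz":0.7,"wx":0,"wy":0,"wz":0},{"hand":1,"tx":-1,"ty":0.2,"tz":0.7,"wx":0,"wy":0,"wz":0},{"hand":1,"tx":-1,"ty":0.2,"tz":0.7,"wx":0,"wy":0,"wz":0},{"hand":1,"tx":-1,"ty":0.4,"tz":0.7,"wx":0,"wy":0,"wz":0},{"hand":1,"tx":-1,"ty":0.5,"tz":0.7,"wx":0,"wy":0,"wz":0}]}}

```text
t: 2.1
position: [0.4552, -0.133, 0.1345]
ee_rot: [-0.557, 0.435, -0.435, 0.557]
wrist_force: [-0.5, 1.0, 0.1]
opening: 0.0951
```

Emit:
{"fn": "apply_moves", "kwargs": {"plan": [{"hand":1,"tx":-0.9,"ty":0.5,"tz":0.54,"wx":0,"wy":0,"wz":0},{"hand":1,"tx":0,"ty":0.5,"tz":0,"wx":0,"wy":0,"wz":0},{"hand":1,"tx":0,"ty":0.7,"tz":0,"wx":0,"wy":0,"wz":0},{"hand":1,"tx":0,"ty":0.7,"tz":0,"wx":0,"wy":0,"wz":0},{"hand":1,"tx":0,"ty":0,"tz":0,"wx":0,"wy":0,"wz":0}]}}

```text
t: 2.6
position: [0.4588, -0.1139, 0.0837]
ee_rot: [0.558, -0.437, 0.434, -0.556]
wrist_force: [-0.3, -0.7, -0.6]
opening: 0.0946
```

```bash
python3 go.py .461 -.1125 .006 104; python3 - <<'E'
from workcell import ctrl
from h import *
for n in("scene","top"): cv2.imwrite(f"pics/{n}1.png",ctrl.camera(n)["color"][:,:,::-1])
crop('pics/scene1.png',150,120,200,150,4,'pics/c3.png')
# projected fingertip TCP
p=ctrl.observe()['position'];print(p,proj('scene',p),proj('top',p))
E
```

```text
t 2.6 pos [ 0.4588 -0.1139  0.0837] jawyaw -76.06 open 0.0946 F [-0.3 -0.7 -0.6] j6 0.97
units start-tool [-0.03  3.88  0.14] after turn [-0.04  3.88  0.12] w45 [ 0.006 -0.001 -0.004]
[ 0.46050108 -0.11437769  0.08607182] [[246.23963033 190.06863357]] [[358.87006826 279.83873694]]
```

View pics/c3.png

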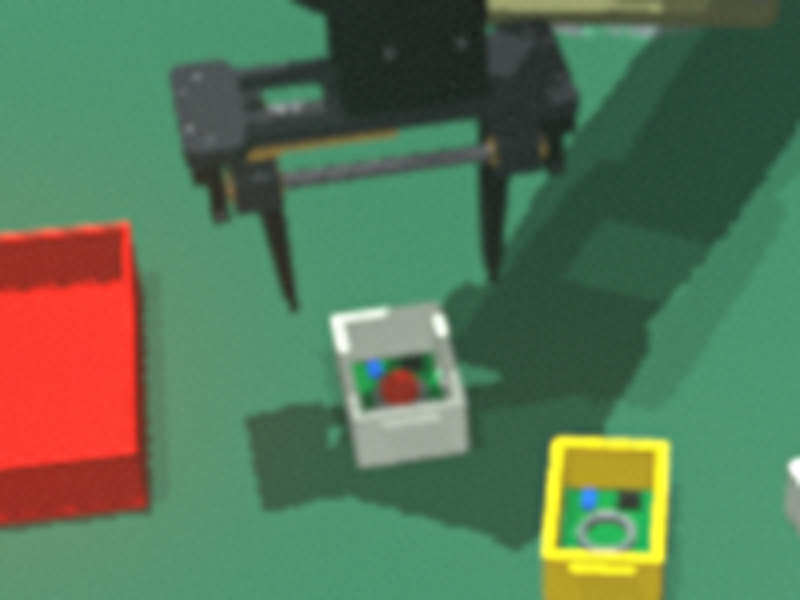

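```bash
python3 - <<'E'
from workcell import ctrl
from h import *
for i in range(3):
    s=ctrl.observe();print(s['t'],np.round(s['position'],4),np.round(s['joint_velocities'],3))
print('tip mid scene',at('scene',[(223.3,197),(273.7,190)],.086).round(4),at('scene',[(223.3,197),(273.7,190)],.086).mean(0))
o=-.4
def c(n,l,of,z):
    p=at(n,np.array(l)/6+np.array(of)+o,z);return p.mean(0).round(4)
print('plug',c('scene',[(300,180),(132,212),(93,52),(258,30)],(217,190),.034),c('top',[(98,62),(243,20),(305,230),(155,270)],(323,258),.034))
print('snd',c('scene',[(337,175),(184,230),(62,68),(212,18)],(337,225),.034),c('top',[(84,80),(219,20),(309,208),(171,272)],(215,215),.034))
print('cov',c('scene',[(264,268),(84,212),(149,30),(319,82)],(447,230),.025),c('top',[(180,18),(316,77),(212,290),(78,232)],(120,210),.025))
E
python3 -c "
from h import *
crop('pics/top1.png',280,200,160,120,5,'pics/c4.png')"
```

```text
2.7 [ 0.4605 -0.1144  0.0861] [ 0.002 -0.014 -0.022  0.003 -0.     0.003]
2.7 [ 0.4605 -0.1144  0.0861] [ 0.002 -0.014 -0.022  0.003 -0.     0.003]
2.7 [ 0.4605 -0.1144  0.0861] [ 0.002 -0.014 -0.022  0.003 -0.     0.003]
tip mid scene [[ 0.4819 -0.1576  0.086 ]
 [ 0.4597 -0.0598  0.086 ]] [ 0.47077376 -0.10873318  0.086     ]
plug [ 0.459  -0.1119  0.034 ] [ 0.4615 -0.1137  0.034 ]
snd [0.5601 0.1278 0.034 ] [0.5615 0.1249 0.034 ]
cov [0.5745 0.3419 0.025 ] [0.5744 0.3386 0.025 ]
```

View pics/c4.png

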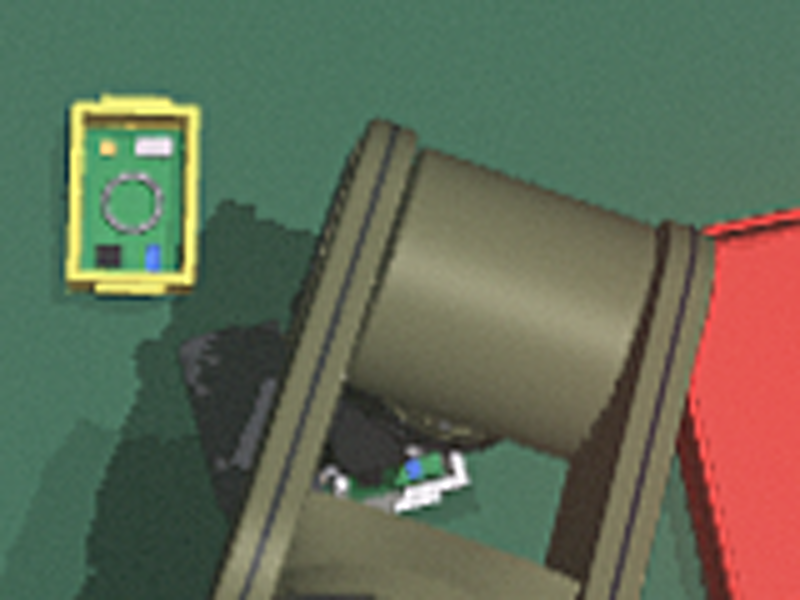

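The scene view shows both fingers straddling the plug unit (crop tips (293,308) and (495,280)). The offset is consistent with seeing the pads' front edges, so I'm descending.

Emit:
{"fn": "apply_moves", "kwargs": {"plan": [{"hand":1,"tx":0,"ty":0.9,"tz":0,"wx":0,"wy":0,"wz":0},{"hand":1,"tx":0,"ty":0.9,"tz":0,"wx":0,"wy":0,"wz":0},{"hand":1,"tx":0,"ty":0.9,"tz":0,"wx":0,"wy":0,"wz":0},{"hand":1,"tx":0,"ty":0.8,"tz":0,"wx":0,"wy":0,"wz":0},{"hand":1,"tx":0,"ty":0.4,"tz":0,"wx":0,"wy":0,"wz":0}]}}

```text
t: 3.2
position: [0.4607, -0.1142, 0.008]
ee_rot: [0.557, -0.436, 0.435, -0.557]
wrist_force: [0.3, 0.1, -0.3]
opening: 0.0948
```

Emit:
{"fn": "apply_moves", "kwargs": {"plan": [{"hand":0.7,"tx":0,"ty":0,"tz":0,"wx":0,"wy":0,"wz":0},{"hand":0.6,"tx":0,"ty":0,"tz":0,"wx":0,"wy":0,"wz":0},{"hand":0.5,"tx":0,"ty":0,"tz":0,"wx":0,"wy":0,"wz":0},{"hand":0.3,"tx":0,"ty":0,"tz":0,"wx":0,"wy":0,"wz":0},{"hand":0.3,"tx":0,"ty":0,"tz":0,"wx":0,"wy":0,"wz":0}]}}

```text
t: 3.7
position: [0.4615, -0.114, 0.0093]
ee_rot: [-0.557, 0.435, -0.436, 0.557]
wrist_force: [-0.1, 0.0, 0.4]
opening: 0.0607
```

Emit:
{"fn": "apply_moves", "kwargs": {"plan": [{"hand":0.3,"tx":0,"ty":0,"tz":0,"wx":0,"wy":0,"wz":0},{"hand":0.3,"tx":0,"ty":0,"tz":0,"wx":0,"wy":0,"wz":0},{"hand":0.3,"tx":0,"ty":0,"tz":0,"wx":0,"wy":0,"wz":0},{"hand":0.3,"tx":0,"ty":-0.2,"tz":0,"wx":0,"wy":0,"wz":0},{"hand":0.3,"tx":0,"ty":-0.5,"tz":0,"wx":0,"wy":0,"wz":0}]}}

```text
t: 4.2
position: [0.4594, -0.1133, 0.0215]
ee_rot: [0.558, -0.437, 0.434, -0.557]
wrist_force: [-0.5, 0.1, -3.3]
opening: 0.0558
```

```bash
python3 go.py .463 -.338 .1 104
```

```text
t 4.2 pos [ 0.4594 -0.1133  0.0215] jawyaw -75.99 open 0.0558 F [-0.5  0.1 -3.3] j6 0.97
units start-tool [10.94 -3.94 -2.56] after turn [10.95 -3.93 -2.54] w45 [ 0.004  0.    -0.003]
```

Emit:
{"fn": "apply_moves", "kwargs": {"plan": [{"hand":0.3,"tx":0,"ty":-0.8,"tz":0,"wx":0,"wy":0,"wz":0},{"hand":0.3,"tx":0,"ty":-1,"tz":0,"wx":0,"wy":0,"wz":0},{"hand":0.3,"tx":0.4,"ty":-1,"tz":-0.1,"wx":0,"wy":0,"wz":0},{"hand":0.3,"tx":0.8,"ty":-0.8,"tz":-0.2,"wx":0,"wy":0,"wz":0},{"hand":0.3,"tx":1,"ty":-0.3,"tz":-0.2,"wx":0,"wy":0,"wz":0}]}}

```text
t: 4.7
position: [0.4628, -0.1595, 0.1031]
ee_rot: [-0.557, 0.434, -0.436, 0.558]
wrist_force: [1.3, 0.4, -3.1]
opening: 0.0559
```

Emit:
{"fn": "apply_moves", "kwargs": {"plan": [{"hand":0.3,"tx":1,"ty":0,"tz":-0.25,"wx":0,"wy":0.02,"wz":0},{"hand":0.3,"tx":1,"ty":0,"tz":-0.25,"wx":0,"wy":0.02,"wz":0},{"hand":0.3,"tx":1,"ty":0,"tz":-0.25,"wx":0,"wy":0.02,"wz":0},{"hand":0.3,"tx":1,"ty":0,"tz":-0.25,"wx":0,"wy":0.02,"wz":0},{"hand":0.3,"tx":1,"ty":0,"tz":-0.25,"wx":0,"wy":0,"wz":0}]}}

```text
t: 5.2
position: [0.4583, -0.2626, 0.1008]
ee_rot: [-0.543, 0.453, -0.453, 0.543]
wrist_force: [0.5, -0.5, -2.1]
opening: 0.0561
```

```bash
python3 go.py .463 -.338 .06 100.4
```

```text
t 5.2 pos [ 0.4583 -0.2626  0.1008] jawyaw -79.6 open 0.0561 F [ 0.5 -0.5 -2.1] j6 0.77
units start-tool [ 3.75  2.04 -0.45] after turn [ 3.75  2.04 -0.45] w45 [ 0. -0. -0.]
```

Emit:
{"fn": "apply_moves", "kwargs": {"plan": [{"hand":0.3,"tx":1,"ty":0,"tz":-0.1,"wx":0,"wy":0,"wz":0},{"hand":0.3,"tx":1,"ty":0,"tz":-0.1,"wx":0,"wy":0,"wz":0},{"hand":0.3,"tx":1,"ty":0,"tz":-0.1,"wx":0,"wy":0,"wz":0},{"hand":0.3,"tx":0.7,"ty":0.2,"tz":-0.1,"wx":0,"wy":0,"wz":0},{"hand":0.3,"tx":0,"ty":0.8,"tz":0,"wx":0,"wy":0,"wz":0}]}}

```text
t: 5.7
position: [0.4657, -0.3392, 0.0822]
ee_rot: [0.543, -0.451, 0.455, -0.543]
wrist_force: [0.5, -0.1, -1.8]
opening: 0.0555
```

Emit:
{"fn": "apply_moves", "kwargs": {"plan": [{"hand":0.3,"tx":0,"ty":0.9,"tz":0,"wx":0,"wy":0,"wz":0},{"hand":0.3,"tx":0,"ty":0.9,"tz":0,"wx":0,"wy":0,"wz":0},{"hand":0.3,"tx":0,"ty":0.7,"tz":0,"wx":0,"wy":0,"wz":0},{"hand":0.3,"tx":0,"ty":0.3,"tz":0,"wx":0,"wy":0,"wz":0},{"hand":0.3,"tx":0,"ty":0.2,"tz":0,"wx":0,"wy":0,"wz":0}]}}

```text
t: 6.2
position: [0.4638, -0.3355, 0.0195]
ee_rot: [-0.543, 0.453, -0.452, 0.543]
wrist_force: [0.6, 0.6, -1.7]
opening: 0.0558
```

```bash
python3 go.py .463 -.338 .0125 100.4; python3 - <<'E'
from workcell import ctrl
from h import *
for n in("scene",): cv2.imwrite(f"pics/{n}2.png",ctrl.camera(n)["color"][:,:,::-1])
crop('pics/scene2.png',60,120,200,150,4,'pics/c5.png')
E
python3 go.py .463 -.338 .0125 100.4
```

```text
t 6.2 pos [ 0.4638 -0.3355  0.0195] jawyaw -79.57 open 0.0558 F [ 0.6  0.6 -1.7] j6 0.67
units start-tool [ 0.11  0.35 -0.06] after turn [ 0.11  0.35 -0.06] w45 [ 0.001  0.001 -0.002]
t 6.25 pos [ 0.4639 -0.3357  0.0196] jawyaw -79.57 open 0.0559 F [-0.2  0.6 -2.5] j6 0.67
units start-tool [ 0.11  0.35 -0.06] after turn [ 0.11  0.35 -0.06] w45 [ 0.001  0.001 -0.001]
```

View pics/c5.png

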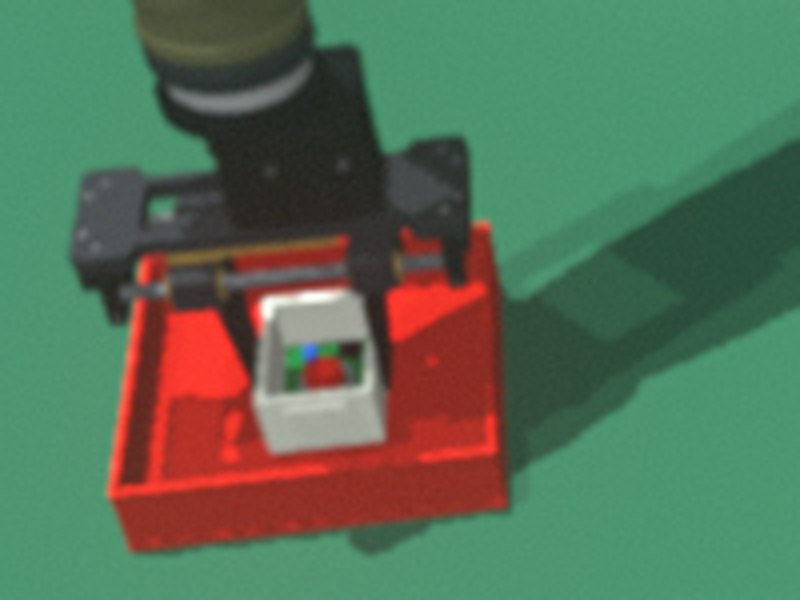

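The unit is inside the tray, held upright, with its plug in at crop px (322,370). I'll lower it the last 7 mm, watch the force, and release.

Emit:
{"fn": "apply_moves", "kwargs": {"plan": [{"hand":0.3,"tx":0,"ty":0.15,"tz":0,"wx":0,"wy":0,"wz":0},{"hand":0.3,"tx":0,"ty":0.1,"tz":0,"wx":0,"wy":0,"wz":0},{"hand":0.3,"tx":0,"ty":0.06,"tz":0,"wx":0,"wy":0,"wz":0},{"hand":0.3,"tx":0,"ty":0.03,"tz":0,"wx":0,"wy":0,"wz":0},{"hand":0.3,"tx":0,"ty":0,"tz":0,"wx":0,"wy":0,"wz":0}]}}

```text
t: 6.75
position: [0.4643, -0.3363, 0.014]
ee_rot: [-0.543, 0.452, -0.453, 0.543]
wrist_force: [-0.6, -0.0, -2.7]
opening: 0.0559
```

Emit:
{"fn": "apply_moves", "kwargs": {"plan": [{"hand":0.3,"tx":0,"ty":0.04,"tz":0,"wx":0,"wy":0,"wz":0},{"hand":0.3,"tx":0,"ty":0.03,"tz":0,"wx":0,"wy":0,"wz":0},{"hand":0.3,"tx":0,"ty":0,"tz":0,"wx":0,"wy":0,"wz":0},{"hand":0.3,"tx":0,"ty":0,"tz":0,"wx":0,"wy":0,"wz":0},{"hand":0.3,"tx":0,"ty":0,"tz":0,"wx":0,"wy":0,"wz":0}]}}

```text
t: 7.25
position: [0.4644, -0.3364, 0.0132]
ee_rot: [0.543, -0.452, 0.453, -0.543]
wrist_force: [-3.1, 2.3, 5.4]
opening: 0.0561
```

Emit:
{"fn": "apply_moves", "kwargs": {"plan": [{"hand":0.62,"tx":0,"ty":0,"tz":0,"wx":0,"wy":0,"wz":0},{"hand":0.66,"tx":0,"ty":0,"tz":0,"wx":0,"wy":0,"wz":0},{"hand":0.72,"tx":0,"ty":0,"tz":0,"wx":0,"wy":0,"wz":0},{"hand":0.78,"tx":0,"ty":0,"tz":0,"wx":0,"wy":0,"wz":0},{"hand":0.78,"tx":0,"ty":-0.2,"tz":0,"wx":0,"wy":0,"wz":0}]}}

```text
t: 7.75
position: [0.4637, -0.3358, 0.0158]
ee_rot: [-0.543, 0.453, -0.452, 0.543]
wrist_force: [-0.1, 0.4, 0.1]
opening: 0.0733
```

Emit:
{"fn": "apply_moves", "kwargs": {"plan": [{"hand":0.78,"tx":0,"ty":-0.5,"tz":0,"wx":0,"wy":0,"wz":0},{"hand":0.78,"tx":0,"ty":-0.8,"tz":0,"wx":0,"wy":0,"wz":0},{"hand":0.78,"tx":0,"ty":-1,"tz":0,"wx":0,"wy":0,"wz":0},{"hand":0.78,"tx":0,"ty":-1,"tz":0,"wx":0,"wy":0,"wz":0},{"hand":0.78,"tx":0,"ty":-1,"tz":0,"wx":0,"wy":0,"wz":0}]}}

```text
t: 8.25
position: [0.4646, -0.3366, 0.1051]
ee_rot: [0.543, -0.452, 0.453, -0.543]
wrist_force: [-0.4, -0.7, 0.2]
opening: 0.0741
```

```bash
python3 go.py .5745 .339 .12 65.5
```

```text
t 8.25 pos [ 0.4646 -0.3366  0.1051] jawyaw -79.59 open 0.0741 F [-0.4 -0.7  0.2] j6 0.67
units start-tool [-32.23  -0.78  11.51] after turn [-33.02  -0.74  -9.01] w45 [-0.002  0.776  0.002]
```

Emit:
{"fn": "apply_moves", "kwargs": {"plan": [{"hand":0.78,"tx":-0.9,"ty":-0.2,"tz":0.1,"wx":0,"wy":0.155,"wz":0},{"hand":0.78,"tx":-1,"ty":-0.2,"tz":0,"wx":0,"wy":0.155,"wz":0},{"hand":0.7,"tx":-1,"ty":-0.2,"tz":-0.1,"wx":0,"wy":0.155,"wz":0},{"hand":0.6,"tx":-1,"ty":-0.2,"tz":-0.2,"wx":0,"wy":0.155,"wz":0},{"hand":0.5,"tx":-1,"ty":-0.2,"tz":-0.2,"wx":0,"wy":0.155,"wz":0}]}}

```text
t: 8.75
position: [0.4631, -0.2369, 0.1244]
ee_rot: [0.381, -0.595, 0.596, -0.381]
wrist_force: [0.1, 0.6, -0.6]
opening: 0.0561
```

Emit:
{"fn": "apply_moves", "kwargs": {"plan": [{"hand":0.5,"tx":-1,"ty":0,"tz":-0.3,"wx":0,"wy":0,"wz":0},{"hand":0.5,"tx":-1,"ty":0,"tz":-0.3,"wx":0,"wy":0,"wz":0},{"hand":0.5,"tx":-1,"ty":0,"tz":-0.3,"wx":0,"wy":0,"wz":0},{"hand":0.5,"tx":-1,"ty":0,"tz":-0.3,"wx":0,"wy":0,"wz":0},{"hand":0.5,"tx":-1,"ty":0,"tz":-0.3,"wx":0,"wy":0,"wz":0}]}}

```text
t: 9.25
position: [0.4775, -0.1333, 0.1244]
ee_rot: [0.382, -0.594, 0.595, -0.383]
wrist_force: [-0.3, -0.3, 0.8]
opening: 0.0476
```

```bash
python3 go.py .5745 .339 .12 65.5
```

```text
t 9.25 pos [ 0.4775 -0.1333  0.1244] jawyaw -114.47 open 0.0476 F [-0.3 -0.3  0.8] j6 1.62
units start-tool [-23.5    0.21  -5.37] after turn [-23.5    0.22  -5.38] w45 [-0.003  0.001 -0.   ]
```

Emit:
{"fn": "apply_moves", "kwargs": {"plan": [{"hand":0.5,"tx":-1,"ty":0,"tz":-0.22,"wx":0,"wy":0,"wz":0},{"hand":0.5,"tx":-1,"ty":0,"tz":-0.22,"wx":0,"wy":0,"wz":0},{"hand":0.5,"tx":-1,"ty":0,"tz":-0.22,"wx":0,"wy":0,"wz":0},{"hand":0.5,"tx":-1,"ty":0,"tz":-0.22,"wx":0,"wy":0,"wz":0},{"hand":0.5,"tx":-1,"ty":0,"tz":-0.22,"wx":0,"wy":0,"wz":0}]}}

```text
t: 9.75
position: [0.499, -0.0331, 0.1244]
ee_rot: [0.382, -0.594, 0.595, -0.383]
wrist_force: [-0.2, 0.1, 0.1]
opening: 0.0471
```

Emit:
{"fn": "apply_moves", "kwargs": {"plan": [{"hand":0.5,"tx":-1,"ty":0,"tz":-0.22,"wx":0,"wy":0,"wz":0},{"hand":0.5,"tx":-1,"ty":0,"tz":-0.22,"wx":0,"wy":0,"wz":0},{"hand":0.5,"tx":-1,"ty":0,"tz":-0.22,"wx":0,"wy":0,"wz":0},{"hand":0.5,"tx":-1,"ty":0,"tz":-0.22,"wx":0,"wy":0,"wz":0},{"hand":0.5,"tx":-1,"ty":0,"tz":-0.22,"wx":0,"wy":0,"wz":0}]}}

```text
t: 10.25
position: [0.5204, 0.0672, 0.1244]
ee_rot: [0.382, -0.594, 0.595, -0.383]
wrist_force: [0.1, 0.1, 0.3]
opening: 0.0477
```

Emit:
{"fn": "apply_moves", "kwargs": {"plan": [{"hand":0.5,"tx":-1,"ty":0,"tz":-0.22,"wx":0,"wy":0,"wz":0},{"hand":0.5,"tx":-1,"ty":0,"tz":-0.22,"wx":0,"wy":0,"wz":0},{"hand":0.5,"tx":-1,"ty":0,"tz":-0.22,"wx":0,"wy":0,"wz":0},{"hand":0.5,"tx":-1,"ty":0,"tz":-0.22,"wx":0,"wy":0,"wz":0},{"hand":0.5,"tx":-1,"ty":0,"tz":-0.22,"wx":0,"wy":0,"wz":0}]}}

```text
t: 10.75
position: [0.5418, 0.1674, 0.1244]
ee_rot: [0.382, -0.594, 0.595, -0.384]
wrist_force: [-0.1, 0.8, 0.3]
opening: 0.0476
```

Emit:
{"fn": "apply_moves", "kwargs": {"plan": [{"hand":0.5,"tx":-1,"ty":0,"tz":-0.22,"wx":0,"wy":0,"wz":0},{"hand":0.5,"tx":-1,"ty":0,"tz":-0.22,"wx":0,"wy":0,"wz":0},{"hand":0.5,"tx":-1,"ty":0,"tz":-0.22,"wx":0,"wy":0,"wz":0},{"hand":0.5,"tx":-1,"ty":0,"tz":-0.22,"wx":0,"wy":0,"wz":0},{"hand":0.5,"tx":-1,"ty":0,"tz":-0.22,"wx":0,"wy":0,"wz":0}]}}

```text
t: 11.25
position: [0.5631, 0.2678, 0.1238]
ee_rot: [0.382, -0.594, 0.595, -0.383]
wrist_force: [0.2, 0.6, -0.4]
opening: 0.0478
```

```bash
python3 go.py .5745 .339 .12 65.5
```

```text
t 11.25 pos [0.5631 0.2678 0.1238] jawyaw -114.47 open 0.0478 F [ 0.2  0.6 -0.4] j6 2.36
units start-tool [-3.47  0.19 -0.95] after turn [-3.47  0.19 -0.96] w45 [-0.001  0.001 -0.001]
```

Emit:
{"fn": "apply_moves", "kwargs": {"plan": [{"hand":0.5,"tx":-1,"ty":0,"tz":-0.3,"wx":0,"wy":0,"wz":0},{"hand":0.5,"tx":-1,"ty":0.2,"tz":-0.3,"wx":0,"wy":0,"wz":0},{"hand":0.5,"tx":-0.9,"ty":0.6,"tz":-0.2,"wx":0,"wy":0,"wz":0},{"hand":0.5,"tx":-0.47,"ty":0.9,"tz":-0.1,"wx":0,"wy":0,"wz":0},{"hand":0.5,"tx":0,"ty":0.7,"tz":0,"wx":0,"wy":0,"wz":0}]}}

```text
t: 11.75
position: [0.5737, 0.3371, 0.0731]
ee_rot: [-0.383, 0.594, -0.594, 0.383]
wrist_force: [-0.8, -0.2, 1.1]
opening: 0.0474
```

```bash
python3 - <<'E'
from workcell import ctrl
from h import *
for n in("scene","top"): cv2.imwrite(f"pics/{n}3.png",ctrl.camera(n)["color"][:,:,::-1])
crop('pics/scene3.png',410,170,160,120,5,'pics/c6.png')
crop('pics/top3.png',100,170,160,120,5,'pics/c7.png')
E
python3 go.py .5745 .339 .0275 65.5
```

```text
t 11.85 pos [0.5718 0.3348 0.0708] jawyaw -114.43 open 0.0474 F [ 0.4  0.2 -0.2] j6 2.45
units start-tool [-0.26  2.16  0.04] after turn [-0.25  2.17  0.03] w45 [0.005 0.002 0.006]
```

View pics/c6.png

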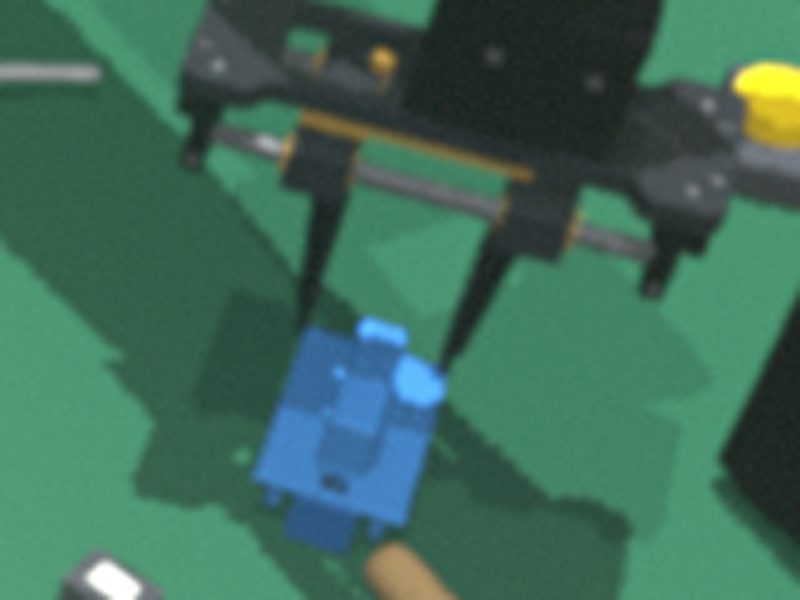

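View pics/c7.png

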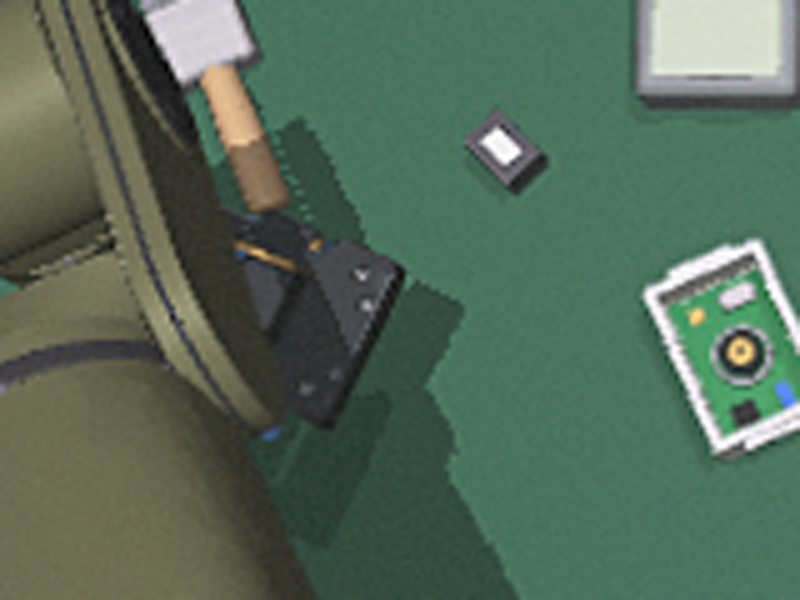

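The scene crop shows the fingers either side of the ridge, at px (302,325) and (445,365), with the ridge at about (360,400). I'm descending.

Emit:
{"fn": "apply_moves", "kwargs": {"plan": [{"hand":0.5,"tx":-0.12,"ty":0.3,"tz":0,"wx":0,"wy":0,"wz":0},{"hand":0.5,"tx":0,"ty":0.6,"tz":0,"wx":0,"wy":0,"wz":0},{"hand":0.5,"tx":0,"ty":0.5,"tz":0,"wx":0,"wy":0,"wz":0},{"hand":0.5,"tx":0,"ty":0.2,"tz":0,"wx":0,"wy":0,"wz":0},{"hand":0.5,"tx":0,"ty":0.1,"tz":0,"wx":0,"wy":0,"wz":0}]}}

```text
t: 12.35
position: [0.5745, 0.3371, 0.0395]
ee_rot: [-0.383, 0.595, -0.595, 0.382]
wrist_force: [0.2, -1.3, 0.3]
opening: 0.0477
```

Emit:
{"fn": "apply_moves", "kwargs": {"plan": [{"hand":0.5,"tx":0,"ty":0,"tz":0,"wx":0,"wy":0,"wz":0},{"hand":0.5,"tx":0,"ty":0,"tz":0,"wx":0,"wy":0,"wz":0},{"hand":0.5,"tx":0,"ty":0,"tz":0,"wx":0,"wy":0,"wz":0},{"hand":0.5,"tx":0,"ty":0,"tz":0,"wx":0,"wy":0,"wz":0},{"hand":0.5,"tx":0,"ty":0,"tz":0,"wx":0,"wy":0,"wz":0}]}}

```text
t: 12.85
position: [0.5752, 0.3376, 0.0408]
ee_rot: [0.383, -0.595, 0.595, -0.383]
wrist_force: [0.2, 0.0, -0.4]
opening: 0.0475
```

```bash
python3 go.py .5745 .339 .0275 65.5
```

```text
t 12.85 pos [0.5752 0.3376 0.0408] jawyaw -114.46 open 0.0475 F [ 0.2  0.  -0.4] j6 2.45
units start-tool [-0.05  0.66 -0.06] after turn [-0.05  0.66 -0.06] w45 [-0.     0.001 -0.001]
```

Emit:
{"fn": "apply_moves", "kwargs": {"plan": [{"hand":0.5,"tx":-0.05,"ty":0.3,"tz":-0.05,"wx":0,"wy":0,"wz":0},{"hand":0.5,"tx":0,"ty":0.2,"tz":0,"wx":0,"wy":0,"wz":0},{"hand":0.5,"tx":0,"ty":0.1,"tz":0,"wx":0,"wy":0,"wz":0},{"hand":0.5,"tx":0,"ty":0.05,"tz":0,"wx":0,"wy":0,"wz":0},{"hand":0.5,"tx":0,"ty":0,"tz":0,"wx":0,"wy":0,"wz":0}]}}

```text
t: 13.35
position: [0.5743, 0.3388, 0.0271]
ee_rot: [-0.383, 0.595, -0.595, 0.383]
wrist_force: [0.1, 0.1, 0.2]
opening: 0.0477
```

Emit:
{"fn": "apply_moves", "kwargs": {"plan": [{"hand":0.35,"tx":0,"ty":0,"tz":0,"wx":0,"wy":0,"wz":0},{"hand":0.25,"tx":0,"ty":0,"tz":0,"wx":0,"wy":0,"wz":0},{"hand":0.18,"tx":0,"ty":0,"tz":0,"wx":0,"wy":0,"wz":0},{"hand":0,"tx":0,"ty":0,"tz":0,"wx":0,"wy":0,"wz":0},{"hand":0,"tx":0,"ty":0,"tz":0,"wx":0,"wy":0,"wz":0}]}}

```text
t: 13.85
position: [0.5746, 0.3389, 0.0276]
ee_rot: [-0.383, 0.595, -0.595, 0.383]
wrist_force: [1.0, -0.1, 0.4]
opening: 0.0177
```

Emit:
{"fn": "apply_moves", "kwargs": {"plan": [{"hand":0,"tx":0,"ty":0,"tz":0,"wx":0,"wy":0,"wz":0},{"hand":0,"tx":0,"ty":0,"tz":0,"wx":0,"wy":0,"wz":0},{"hand":0,"tx":0,"ty":0,"tz":0,"wx":0,"wy":0,"wz":0},{"hand":0,"tx":0,"ty":-0.1,"tz":0,"wx":0,"wy":0,"wz":0},{"hand":0,"tx":0,"ty":-0.3,"tz":0,"wx":0,"wy":0,"wz":0}]}}

```text
t: 14.35
position: [0.5736, 0.3384, 0.0346]
ee_rot: [-0.384, 0.595, -0.594, 0.382]
wrist_force: [1.0, 0.2, -0.4]
opening: 0.0177
```

```bash
python3 go.py .5615 .1255 .14 114.4
```

```text
t 14.35 pos [0.5736 0.3384 0.0346] jawyaw -114.46 open 0.0177 F [ 1.   0.2 -0.4] j6 2.45
units start-tool [ 9.95 -5.26  3.85] after turn [ 9.45 -5.27 -4.95] w45 [ 3.000e-03 -1.086e+00  1.000e-03]
```

Emit:
{"fn": "apply_moves", "kwargs": {"plan": [{"hand":0,"tx":0,"ty":-0.6,"tz":0,"wx":0,"wy":0,"wz":0},{"hand":0,"tx":0,"ty":-0.9,"tz":0,"wx":0,"wy":0,"wz":0},{"hand":0,"tx":0,"ty":-1,"tz":0,"wx":0,"wy":0,"wz":0},{"hand":0,"tx":0,"ty":-1,"tz":0,"wx":0,"wy":0,"wz":0},{"hand":0,"tx":0,"ty":-0.9,"tz":0,"wx":0,"wy":-0.086,"wz":0}]}}

```text
t: 14.85
position: [0.5753, 0.3392, 0.1268]
ee_rot: [0.402, -0.581, 0.581, -0.404]
wrist_force: [1.2, 0.5, -1.4]
opening: 0.0176
```

Emit:
{"fn": "apply_moves", "kwargs": {"plan": [{"hand":0,"tx":0,"ty":-0.6,"tz":0,"wx":0,"wy":-0.15,"wz":0},{"hand":0,"tx":0,"ty":-0.2,"tz":0,"wx":0,"wy":-0.18,"wz":0},{"hand":0,"tx":0,"ty":0,"tz":0,"wx":0,"wy":-0.18,"wz":0},{"hand":0,"tx":0.3,"ty":0,"tz":-0.1,"wx":0,"wy":-0.18,"wz":0},{"hand":0,"tx":0.6,"ty":0,"tz":-0.2,"wx":0,"wy":-0.16,"wz":0}]}}

```text
t: 15.35
position: [0.5714, 0.3209, 0.1418]
ee_rot: [-0.571, 0.415, -0.416, 0.573]
wrist_force: [-0.3, -0.1, -1.1]
opening: 0.0176
```

Emit:
{"fn": "apply_moves", "kwargs": {"plan": [{"hand":0,"tx":0.8,"ty":0,"tz":-0.4,"wx":0,"wy":-0.1,"wz":0},{"hand":0,"tx":0.9,"ty":0,"tz":-0.5,"wx":0,"wy":-0.05,"wz":0},{"hand":0,"tx":0.9,"ty":0,"tz":-0.5,"wx":0,"wy":0,"wz":0},{"hand":0,"tx":0.9,"ty":0,"tz":-0.5,"wx":0,"wy":0,"wz":0},{"hand":0,"tx":0.9,"ty":0,"tz":-0.5,"wx":0,"wy":0,"wz":0}]}}

```text
t: 15.85
position: [0.561, 0.2195, 0.1409]
ee_rot: [-0.594, 0.383, -0.384, 0.595]
wrist_force: [-1.0, -0.3, -1.0]
opening: 0.0178
```

```bash
python3 go.py .5615 .1255 .14 114.4
```

```text
t 15.85 pos [0.561  0.2195 0.1409] jawyaw -65.65 open 0.0178 F [-1.  -0.3 -1. ] j6 1.43
units start-tool [ 4.29  0.04 -1.92] after turn [ 4.29  0.04 -1.92] w45 [-0.002 -0.001  0.   ]
```

Emit:
{"fn": "apply_moves", "kwargs": {"plan": [{"hand":0,"tx":0.9,"ty":0.2,"tz":-0.4,"wx":0,"wy":0,"wz":0},{"hand":0,"tx":0.9,"ty":0.3,"tz":-0.4,"wx":0,"wy":0,"wz":0},{"hand":0,"tx":0.9,"ty":0.4,"tz":-0.4,"wx":0,"wy":0,"wz":0},{"hand":0,"tx":0.8,"ty":0.5,"tz":-0.4,"wx":0,"wy":0,"wz":0},{"hand":0,"tx":0.5,"ty":0.5,"tz":-0.2,"wx":0,"wy":0,"wz":0}]}}

```text
t: 16.35
position: [0.5614, 0.1314, 0.1024]
ee_rot: [-0.594, 0.383, -0.384, 0.594]
wrist_force: [-0.1, 0.3, -0.7]
opening: 0.0176
```

Emit:
{"fn": "apply_moves", "kwargs": {"plan": [{"hand":0,"tx":0.2,"ty":0.4,"tz":-0.1,"wx":0,"wy":0,"wz":0},{"hand":0,"tx":0.1,"ty":0.2,"tz":0,"wx":0,"wy":0,"wz":0},{"hand":0,"tx":0,"ty":0,"tz":0,"wx":0,"wy":0,"wz":0},{"hand":0,"tx":0,"ty":0,"tz":0,"wx":0,"wy":0,"wz":0},{"hand":0,"tx":0,"ty":0,"tz":0,"wx":0,"wy":0,"wz":0}]}}

```text
t: 16.85
position: [0.5621, 0.1272, 0.09]
ee_rot: [-0.594, 0.383, -0.383, 0.595]
wrist_force: [0.6, -0.4, -1.2]
opening: 0.0177
```

```bash
python3 go.py .5615 .1255 .075 114.4;python3 - <<'E'
from workcell import ctrl
from h import *
for n in("scene","top"): cv2.imwrite(f"pics/{n}4.png",ctrl.camera(n)["color"][:,:,::-1])
crop('pics/scene4.png',320,165,100,120,5,'pics/c8.png')
crop('pics/top4.png',190,190,120,90,6,'pics/c9.png')
E
```

```text
t 16.85 pos [0.5621 0.1272 0.09  ] jawyaw -65.55 open 0.0177 F [ 0.6 -0.4 -1.2] j6 1.27
units start-tool [ 0.06  0.75 -0.06] after turn [ 0.06  0.75 -0.06] w45 [-0.001  0.001  0.   ]
```

View pics/c8.png

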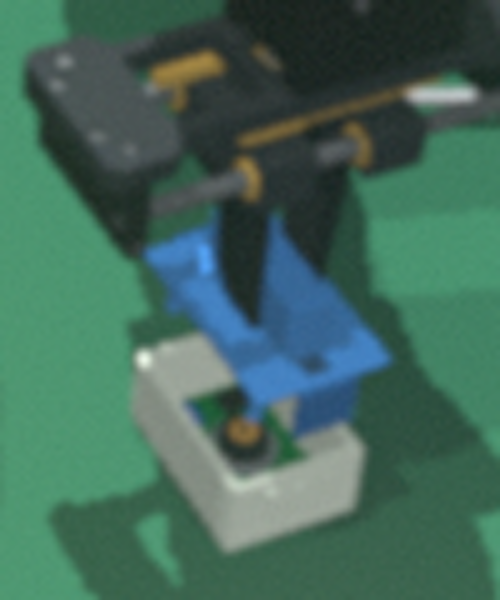

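View pics/c9.png

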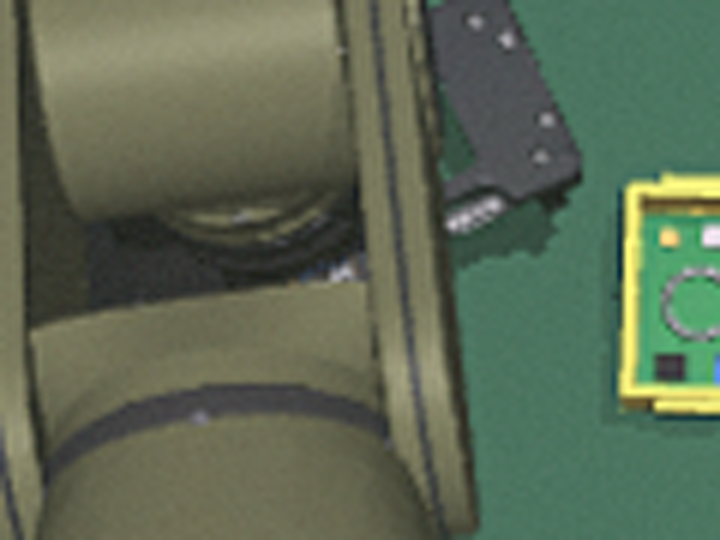

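```bash
python3 - <<'E'
from h import *
for z in(.0855,.0875,.0895):
    p=at('scene',np.array([(145,248),(392,358),(248,402)])/5+np.array([320,165])-.4,z)
    print(z,p.round(4).tolist(),((p[0]+p[1])/2).round(4), 'len',np.linalg.norm(p[2]-p[0]),'wid',np.linalg.norm(p[2]-p[1]), 'yaw',np.degrees(np.arctan2(*(p[2]-p[0])[1::-1])))
# reprojections: expected plate & rim for the estimated poses
def box(c,yaw,L,W,z):
    r=R.from_euler('z',yaw,degrees=True)
    return r.apply(np.array([[L,W,0],[L,-W,0],[-L,-W,0],[-L,W,0]])/2)+np.array([c[0],c[1],z])
im=cv2.imread('pics/scene4.png')
k=5
cr=cv2.resize(im[165:285,320:420],None,fx=k,fy=k,interpolation=cv2.INTER_CUBIC)
for b,col in((box((.5621,.1272),24.45,.089,.056,.0875),(255,255,0)),(box((.5601,.1278),24.45,.080,.056,.034),(0,0,255))):
    q=(proj('scene',b)-[320,165]+.5)*k
    cv2.polylines(cr,[q.round().astype(int)],True,col,1)
cv2.imwrite('pics/c10.png',cr)
im=cv2.imread('pics/scene0.png')
cr=cv2.resize(im[220:280,340:400],None,fx=8,fy=8,interpolation=cv2.INTER_CUBIC)
q=(proj('scene',box((.5601,.1278),24.45,.080,.056,.034))-[340,220]+.5)*8
cv2.polylines(cr,[q.round().astype(int)],True,(0,0,255),1);
im=cv2.imread('pics/top0.png')
c2=cv2.resize(im[210:270,218:278],None,fx=8,fy=8,interpolation=cv2.INTER_CUBIC)
q=(proj('top',box((.5615,.1249),24.45,.080,.056,.034))-[218,210]+.5)*8
cv2.polylines(c2,[q.round().astype(int)],True,(0,0,255),1);
cv2.imwrite('pics/c11.png',cv2.resize(np.hstack([cr,c2]),(800,400)))
E
```

```text
0.0855 [[0.5292, 0.0856, 0.0855], [0.5881, 0.1728, 0.0855], [0.6109, 0.118, 0.0855]] [0.5587 0.1292 0.0855] len 0.08789512281650798 wid 0.059379623550284914 yaw 21.603542806569514
0.0875 [[0.5314, 0.0854, 0.0875], [0.5901, 0.1723, 0.0875], [0.6129, 0.1177, 0.0875]] [0.5608 0.1289 0.0875] len 0.08764432124397044 wid 0.059210188631874425 yaw 21.60354280656952
0.0895 [[0.5336, 0.0851, 0.0895], [0.5921, 0.1718, 0.0895], [0.6148, 0.1173, 0.0895]] [0.5628 0.1285 0.0895] len 0.08739351967143298 wid 0.059040753713463935 yaw 21.60354280656949
```

View pics/c10.png

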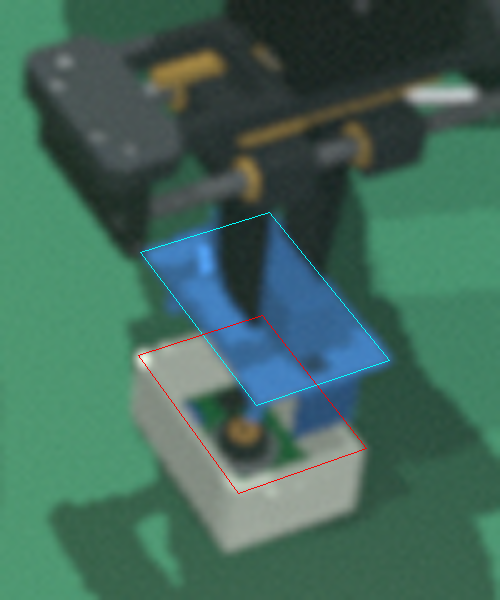

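View pics/c11.png

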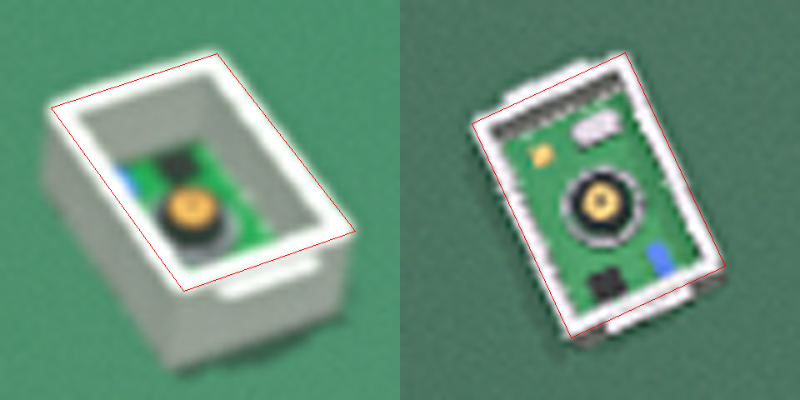

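The overlays fit: the rim outlines match within about 1 mm in both views, and the held plate sits within about 2 mm of where the TCP predicts. I'll centre on (0.5613, 0.1254) and go down to just above leg entry.

Emit:
{"fn": "apply_moves", "kwargs": {"plan": [{"hand":0,"tx":0.07,"ty":0.3,"tz":-0.07,"wx":0,"wy":0,"wz":0},{"hand":0,"tx":0,"ty":0.4,"tz":0,"wx":0,"wy":0,"wz":0},{"hand":0,"tx":0,"ty":0.3,"tz":0,"wx":0,"wy":0,"wz":0},{"hand":0,"tx":0,"ty":0.2,"tz":0,"wx":0,"wy":0,"wz":0},{"hand":0,"tx":0,"ty":0.1,"tz":0,"wx":0,"wy":0,"wz":0}]}}

```text
t: 17.45
position: [0.5604, 0.1246, 0.0624]
ee_rot: [0.595, -0.383, 0.383, -0.594]
wrist_force: [-0.4, -1.0, -1.3]
opening: 0.0178
```

Emit:
{"fn": "apply_moves", "kwargs": {"plan": [{"hand":0,"tx":0,"ty":0,"tz":0,"wx":0,"wy":0,"wz":0},{"hand":0,"tx":0,"ty":0,"tz":0,"wx":0,"wy":0,"wz":0},{"hand":0,"tx":0,"ty":0,"tz":0,"wx":0,"wy":0,"wz":0},{"hand":0,"tx":0,"ty":0,"tz":0,"wx":0,"wy":0,"wz":0},{"hand":0,"tx":0,"ty":0,"tz":0,"wx":0,"wy":0,"wz":0}]}}

```text
t: 17.95
position: [0.5611, 0.1247, 0.0637]
ee_rot: [-0.594, 0.383, -0.383, 0.595]
wrist_force: [-0.2, 0.2, -1.2]
opening: 0.018
```

```bash
python3 go.py .5613 .1254 .062 114.4;python3 - <<'E'
from workcell import ctrl
from h import *
cv2.imwrite(f"pics/scene5.png",ctrl.camera("scene")["color"][:,:,::-1])
crop('pics/scene5.png',330,195,90,90,6,'pics/c12.png')
E
```

```text
t 17.95 pos [0.5611 0.1247 0.0637] jawyaw -65.59 open 0.018 F [-0.2  0.2 -1.2] j6 1.27
units start-tool [-0.03  0.09  0.02] after turn [-0.03  0.09  0.02] w45 [-0.001  0.     0.   ]
```

View pics/c12.png

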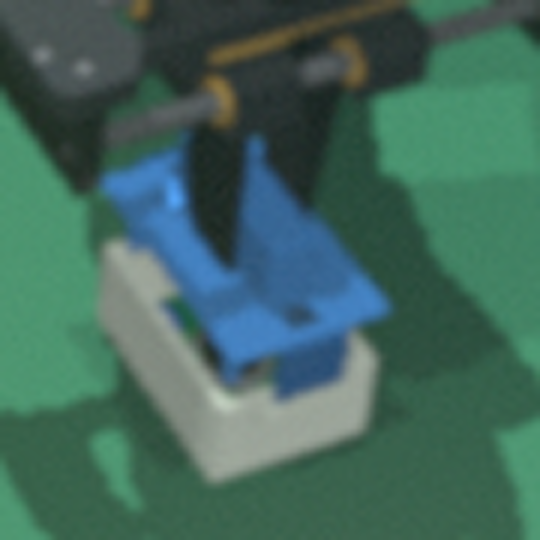

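The scene crop shows the cover square above the unit, with its front-left leg at (230,375), just inside the housing corner. I'm feeling downward.

Emit:
{"fn": "apply_moves", "kwargs": {"plan": [{"hand":0,"tx":-0.02,"ty":0.08,"tz":0.01,"wx":0,"wy":0,"wz":0},{"hand":0,"tx":0,"ty":0.08,"tz":0,"wx":0,"wy":0,"wz":0},{"hand":0,"tx":0,"ty":0.08,"tz":0,"wx":0,"wy":0,"wz":0},{"hand":0,"tx":0,"ty":0.08,"tz":0,"wx":0,"wy":0,"wz":0},{"hand":0,"tx":0,"ty":0,"tz":0,"wx":0,"wy":0,"wz":0}]}}

```text
t: 18.5
position: [0.5607, 0.1251, 0.0566]
ee_rot: [0.595, -0.383, 0.383, -0.594]
wrist_force: [0.1, -0.0, -0.9]
opening: 0.0178
```

```bash
python3 go.py .5613 .1254 .053 114.4
```

```text
t 18.5 pos [0.5607 0.1251 0.0566] jawyaw -65.59 open 0.0178 F [ 0.1 -0.  -0.9] j6 1.27
units start-tool [-0.    0.18  0.03] after turn [-0.    0.18  0.03] w45 [ 0.001  0.    -0.   ]
```

Emit:
{"fn": "apply_moves", "kwargs": {"plan": [{"hand":0,"tx":0,"ty":0.06,"tz":0,"wx":0,"wy":0,"wz":0},{"hand":0,"tx":0,"ty":0.06,"tz":0,"wx":0,"wy":0,"wz":0},{"hand":0,"tx":0,"ty":0.06,"tz":0,"wx":0,"wy":0,"wz":0},{"hand":0,"tx":0,"ty":0,"tz":0,"wx":0,"wy":0,"wz":0},{"hand":0,"tx":0,"ty":0,"tz":0,"wx":0,"wy":0,"wz":0}]}}

```text
t: 19.0
position: [0.5613, 0.1252, 0.0537]
ee_rot: [-0.594, 0.383, -0.383, 0.595]
wrist_force: [0.4, 1.1, 0.1]
opening: 0.0178
```

Emit:
{"fn": "apply_moves", "kwargs": {"plan": [{"hand":0,"tx":0,"ty":0.06,"tz":0,"wx":0,"wy":0,"wz":0},{"hand":0,"tx":0,"ty":0.06,"tz":0,"wx":0,"wy":0,"wz":0},{"hand":0,"tx":0,"ty":0.06,"tz":0,"wx":0,"wy":0,"wz":0},{"hand":0,"tx":0,"ty":0,"tz":0,"wx":0,"wy":0,"wz":0},{"hand":0,"tx":0,"ty":0,"tz":0,"wx":0,"wy":0,"wz":0}]}}

```text
t: 19.5
position: [0.5616, 0.1252, 0.0506]
ee_rot: [-0.594, 0.383, -0.383, 0.595]
wrist_force: [0.7, 0.2, 4.8]
opening: 0.0178
```

```bash
python3 go.py .5613 .1254 .0395 114.4
```

```text
t 19.5 pos [0.5616 0.1252 0.0506] jawyaw -65.59 open 0.0178 F [0.7 0.2 4.8] j6 1.27
units start-tool [-0.01  0.55 -0.01] after turn [-0.01  0.55 -0.01] w45 [-0.002  0.     0.001]
```

Contact comes right where the hooks should meet the lips. I'm pressing on.

Emit:
{"fn": "apply_moves", "kwargs": {"plan": [{"hand":0,"tx":0,"ty":0.07,"tz":0,"wx":0,"wy":0,"wz":0},{"hand":0,"tx":0,"ty":0.07,"tz":0,"wx":0,"wy":0,"wz":0},{"hand":0,"tx":0,"ty":0.07,"tz":0,"wx":0,"wy":0,"wz":0},{"hand":0,"tx":0,"ty":0.07,"tz":0,"wx":0,"wy":0,"wz":0},{"hand":0,"tx":0,"ty":0,"tz":0,"wx":0,"wy":0,"wz":0}]}}

```text
t: 20.0
position: [0.561, 0.1251, 0.044]
ee_rot: [-0.594, 0.383, -0.383, 0.594]
wrist_force: [0.9, 0.6, 1.5]
opening: 0.0179
```

```bash
python3 go.py .5613 .1254 .0395 114.4
```

```text
t 20.0 pos [0.561  0.1251 0.044 ] jawyaw -65.59 open 0.0179 F [0.9 0.6 1.5] j6 1.27
units start-tool [-0.01  0.22  0.02] after turn [-0.01  0.22  0.02] w45 [-0.  0.  0.]
```

Emit:
{"fn": "apply_moves", "kwargs": {"plan": [{"hand":0,"tx":0,"ty":0.08,"tz":0,"wx":0,"wy":0,"wz":0},{"hand":0,"tx":0,"ty":0.07,"tz":0,"wx":0,"wy":0,"wz":0},{"hand":0,"tx":0,"ty":0.06,"tz":0,"wx":0,"wy":0,"wz":0},{"hand":0,"tx":0,"ty":0,"tz":0,"wx":0,"wy":0,"wz":0},{"hand":0,"tx":0,"ty":0,"tz":0,"wx":0,"wy":0,"wz":0}]}}

```text
t: 20.5
position: [0.5606, 0.1251, 0.0397]
ee_rot: [0.595, -0.383, 0.383, -0.594]
wrist_force: [-0.0, 0.3, 2.4]
opening: 0.0178
```

```bash
python3 go.py .5613 .1254 .0395 114.4
```

```text
t 20.5 pos [0.5606 0.1251 0.0397] jawyaw -65.59 open 0.0178 F [-0.   0.3  2.4] j6 1.27
units start-tool [0.   0.01 0.04] after turn [0.   0.01 0.04] w45 [ 0.001  0.    -0.   ]
```

Emit:
{"fn": "apply_moves", "kwargs": {"plan": [{"hand":0,"tx":0,"ty":0.05,"tz":0,"wx":0,"wy":0,"wz":0},{"hand":0,"tx":0,"ty":0.03,"tz":0,"wx":0,"wy":0,"wz":0},{"hand":0,"tx":0,"ty":0,"tz":0,"wx":0,"wy":0,"wz":0},{"hand":0,"tx":0,"ty":0,"tz":0,"wx":0,"wy":0,"wz":0},{"hand":0,"tx":0,"ty":0,"tz":0,"wx":0,"wy":0,"wz":0}]}}

```text
t: 21.0
position: [0.5606, 0.1251, 0.0397]
ee_rot: [0.595, -0.383, 0.383, -0.594]
wrist_force: [-6.1, 0.8, 11.0]
opening: 0.0177
```

Emit:
{"fn": "apply_moves", "kwargs": {"plan": [{"hand":0,"tx":0,"ty":0.05,"tz":0,"wx":0,"wy":0,"wz":0},{"hand":0,"tx":0,"ty":0.03,"tz":0,"wx":0,"wy":0,"wz":0},{"hand":0,"tx":0,"ty":0,"tz":0,"wx":0,"wy":0,"wz":0},{"hand":0,"tx":0,"ty":0,"tz":0,"wx":0,"wy":0,"wz":0},{"hand":0,"tx":0,"ty":0,"tz":0,"wx":0,"wy":0,"wz":0}]}}

```text
t: 21.5
position: [0.5606, 0.1252, 0.0397]
ee_rot: [0.595, -0.384, 0.382, -0.594]
wrist_force: [-10.4, -0.7, 19.8]
opening: 0.0176
```

A hard stop at 0.0397 m with 20 N means it is home. I'll relieve the force, release and lift.

Emit:
{"fn": "apply_moves", "kwargs": {"plan": [{"hand":0,"tx":0,"ty":-0.1,"tz":0,"wx":0,"wy":0,"wz":0},{"hand":0,"tx":0,"ty":-0.06,"tz":0,"wx":0,"wy":0,"wz":0},{"hand":0.25,"tx":0,"ty":0,"tz":0,"wx":0,"wy":0,"wz":0},{"hand":0.35,"tx":0,"ty":0,"tz":0,"wx":0,"wy":0,"wz":0},{"hand":0.4,"tx":0,"ty":0,"tz":0,"wx":0,"wy":0,"wz":0}]}}

```text
t: 22.0
position: [0.5606, 0.1251, 0.0394]
ee_rot: [0.595, -0.383, 0.383, -0.594]
wrist_force: [0.3, 0.3, 0.1]
opening: 0.0343
```

Emit:
{"fn": "apply_moves", "kwargs": {"plan": [{"hand":0.4,"tx":0,"ty":-0.3,"tz":0,"wx":0,"wy":0,"wz":0},{"hand":0.4,"tx":0,"ty":-0.6,"tz":0,"wx":0,"wy":0,"wz":0},{"hand":0.4,"tx":0,"ty":-1,"tz":0,"wx":0,"wy":0,"wz":0},{"hand":0.4,"tx":0,"ty":-1,"tz":0,"wx":0,"wy":0,"wz":0},{"hand":0.4,"tx":0,"ty":-1,"tz":0,"wx":0,"wy":0,"wz":0}]}}

```text
t: 22.5
position: [0.5614, 0.1252, 0.1201]
ee_rot: [-0.594, 0.383, -0.383, 0.595]
wrist_force: [0.1, -0.1, 0.5]
opening: 0.0383
```

Emit:
{"fn": "apply_moves", "kwargs": {"plan": [{"hand":0.4,"tx":0,"ty":-1,"tz":-1,"wx":0,"wy":0,"wz":0},{"hand":0.4,"tx":0,"ty":-1,"tz":-1,"wx":0,"wy":0,"wz":0},{"hand":0.4,"tx":0,"ty":-1,"tz":-1,"wx":0,"wy":0,"wz":0},{"hand":0.4,"tx":0,"ty":0,"tz":-1,"wx":0,"wy":0,"wz":0},{"hand":0.4,"tx":0,"ty":0,"tz":-1,"wx":0,"wy":0,"wz":0}]}}

```text
t: 23.0
position: [0.4701, 0.0836, 0.1805]
ee_rot: [-0.594, 0.382, -0.384, 0.595]
wrist_force: [-0.3, 0.2, -0.3]
opening: 0.0381
```

Emit:
{"fn": "apply_moves", "kwargs": {"plan": [{"hand":0.4,"tx":-0.8,"ty":0,"tz":-0.8,"wx":0,"wy":0,"wz":0},{"hand":0.4,"tx":-1,"ty":0,"tz":-0.8,"wx":0,"wy":0,"wz":0},{"hand":0.4,"tx":-1,"ty":0,"tz":-0.5,"wx":0,"wy":0,"wz":0},{"hand":0.4,"tx":-1,"ty":0,"tz":0,"wx":0,"wy":0,"wz":0},{"hand":0.4,"tx":-1,"ty":0,"tz":0,"wx":0,"wy":0,"wz":0}]}}

```text
t: 23.5
position: [0.3917, 0.1545, 0.1794]
ee_rot: [-0.594, 0.383, -0.384, 0.595]
wrist_force: [0.8, 0.1, -0.2]
opening: 0.038
```

```bash
python3 - <<'E'
from workcell import ctrl
from h import *
for n in("scene","top"): cv2.imwrite(f"pics/{n}6.png",ctrl.camera(n)["color"][:,:,::-1])
S='pics/scene6.png';T='pics/top6.png'
mont([(T,215,215),(T,425,255),(S,337,220),(S,105,190)],'pics/c13.png')
E
```

```text
(no output)
```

View pics/c13.png

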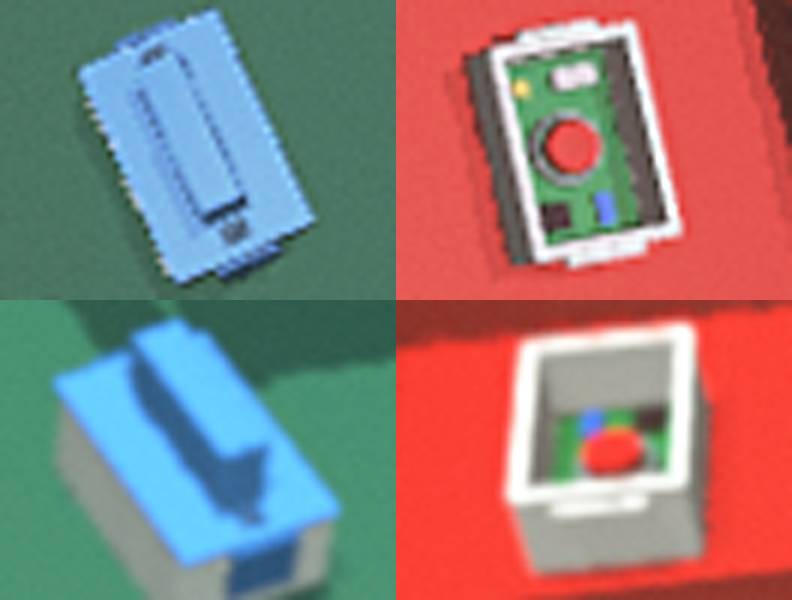

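View pics/top6.png

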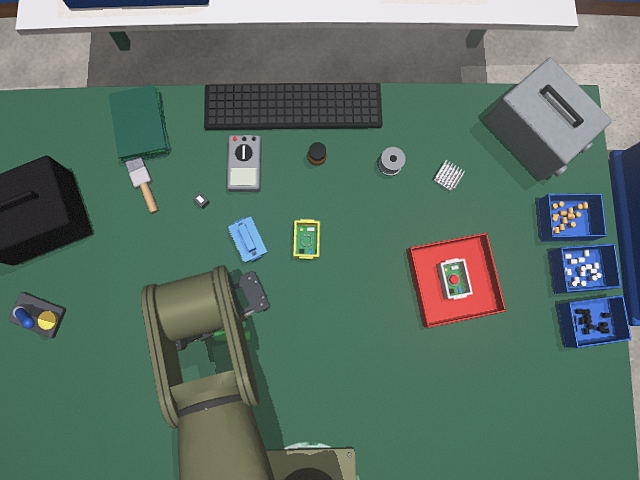

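```bash
python3 - <<'E'
from h import *
t=np.array([(80,70),(216,10),(316,217)])/6+[215-.4,215-.4]
s=np.array([(340,215),(185,265),(55,82)])/6+[337-.4,220-.4]
print(tri(s,t).round(4))
t=np.array([(490-396,48),(633-396,20),(683-396,235),(540-396,262)])/6+[425-.4,255-.4]
s=np.array([(698-396,480-300),(510-396,500-300),(522-396,338-300),(692-396,325-300)])/6+[105-.4,190-.4]
P=tri(s,t);print(P.round(4),P.mean(0).round(4))
E
python3 go.py .4 .15 .2 114
python3 - <<'E'
from h import *
a=cv2.imread('pics/top0.png').astype(int);b=cv2.imread('pics/top6.png').astype(int)
for n,(u,v,w,h) in dict(meter=(220,130,50,65),jar=(300,138,32,32),spool=(372,142,40,36),sink=(428,155,42,38),relay=(190,190,25,22),brush=(120,155,42,58),driver=(175,322,80,22)).items():
    print(n,np.abs(a-b)[v:v+h,u:u+w].mean().round(1))
E
```

```text
[[0.59   0.1688 0.0358 0.0025]
 [0.6118 0.1182 0.0361 0.002 ]
 [0.533  0.0816 0.0381 0.0026]]
[[ 0.4994 -0.2985  0.0412  0.0062]
 [ 0.5092 -0.3555  0.0406  0.0017]
 [ 0.4292 -0.3693  0.0415  0.0008]
 [ 0.4204 -0.3143  0.0407  0.0032]] [ 0.4645 -0.3344  0.041   0.003 ]
t 23.6 pos [0.3916 0.1552 0.1793] jawyaw -65.44 open 0.0384 F [ 0.1 -0.3  1. ] j6 1.39
units start-tool [ 0.41 -1.04  0.28] after turn [ 0.41 -1.04  0.28] w45 [-0.003  0.013 -0.   ]
meter 1.8
jar 2.1
spool 1.9
sink 1.8
relay 1.9
brush 1.9
driver 34.3
```

```bash
python3 -c "
from workcell import ctrl
print(ctrl.sign_off())"
```

```text
the job is handed in; nothing more can be done
None
```

I set the red-plug unit upright in the red tray with its plug in place, pressed the blue cover home on the sounder unit, and handed the job in. The clock read 23.6 s, and `sign_off` gave no verdict.

**Cover:** The hooks met the lips at the expected height. The cover then came to a hard stop at TCP z = 0.0397 m, where I expected home at 0.0395 m, and did not move further under about 20 N. After release, two views put the plate top at about 36.7 mm, against 37 mm when home, on three corners at 35.8 to 38.1 mm. I did not measure the clip joints directly.

**Plug unit:** It sits at about (0.4645, -0.334), a few millimetres from the tray centre, with the plug visible in its socket. The measured rim height was 41 mm, where 38 mm was expected. Part of that is the roughly 2 mm high reading this triangulation also gave before the move.

**Other things:** Six of the seven bystanders look unchanged in before-and-after top pictures. The screwdriver was partly hidden by the arm in the last picture, so I could not compare it, but nothing was moved down near it.

**Disagreement:** The two cameras differed by 2 to 3 mm sideways. I used the top view, corrected by the TCP readings.

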